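# Seat a board carrier against both stops of the board tester

## Task

Swing the door of the board tester open until it stands at a right angle or more. Then take the board carrier by its upright fin, slide it flat along the bench through the doorway and under the cross bars, circuit board first, and seat it squarely against both steel stops, at its far end and on its left side. Finish while still holding the fin and pushing the carrier firmly but not hard (about 10 N) against both stops at once, with the door left open and the other things on the bench left where they are.

Things in the scene. Friction and masses are not known exactly. Their poses are not given: they have to be found in the camera images.
- tester: Fixed grey open-fronted box. Origin on the bench, mid-front; x inward, y left. Side walls 70 mm high, inner faces y = -75 and +75, x = 0 to 170. No floor: the carrier slides on the bench, under two flat cross bars at x = 80 and 118 (10 mm wide, underside 40, top 44 mm up). Behind x = 171 a box 110 mm high. Carrier seated on both stops: its centre at x = 75, y = 10, its fin at x = 40, y = 10 mm.
- back_stop: Fixed steel block 20 x 60 x 22 mm (x, y, z) in the tester, seen between the cross bars; origin at the centre of its underside, at x = 140, y = 5 mm in the tester's frame, same axes. Its near face (10 mm from the origin in -x, tester x = 130) stops the carrier's far end.
- side_stop: Fixed steel block 40 x 30 x 22 mm (x, y, z) on the tester's left inner wall, seen between the cross bars; origin at the centre of its underside, at x = 95, y = 60 mm in the tester's frame, same axes. Its right face (15 mm from the origin in -y, tester y = 45) stops the carrier's left side.
- door (a joint): Angle of the tester's front door, rad: 0 shut, grows as it swings towards the robot and to the right, up to 1.9; starts shut or slightly ajar. Panel 158 mm wide, 6 mm thick, top 72 mm above the bench, hinged on the right; stays where it is left (hinge friction 0.05 N m).
- door_handle (a point): Grip point on the door's handle, 55 mm above the bench: an upright round steel bar, 11 mm thick, from 17 to 83 mm above the bench, 35 mm clear of the door's face, 130 mm from the hinge line along the door; on two 8 mm stubs at 28 and 62 mm height. Axes turn with the door: x square to it, into the tester when shut; y along it, away from the hinge.
- door_hinge (a point): Point on the door's vertical hinge line, 55 mm above the bench, at the right end of the tester's front (tester x = -3, y = -80 mm).
- carrier: Loose board carrier, 0.2 to 0.35 kg: a black pallet 110 x 70 x 16 mm (x, y, z) with a circuit board on its far part (parts up to 28 mm high) and an upright fin on its near part. Origin at the centre of its underside; x points from the fin end to the circuit-board end, y to its left. The pallet is slick plastic and slides easily on bench and stops (friction about 0.15).
- carrier_grip (a point): Point to grip on the carrier's upright aluminium fin, 55 mm above the carrier's underside and 35 mm behind its centre (-x). The fin is 30 mm long (x), 12 mm thick (y), from 16 to 76 mm above the underside. Axes as the carrier's; its thin direction is y.
- spool: Bystander: solder spool, 60 mm across, 48 mm high, upright; origin at the centre of its underside. Leave alone.
- pliers: Bystander: small pliers lying flat, 155 mm long, handles to -x; origin near the joint of the jaws. Leave alone.
- cup: Bystander: grey plastic cup, 70 mm across and 70 mm high; origin at the centre of its underside. Leave alone.
There are look-alikes about, which are no part of the job. What is meant by the carrier is not blue or turquoise, and is the larger of those in its own colour.

How it is judged (in metres and radians):
On the way:
1. the door has been swung open to about a right angle or more while the carrier is still outside (value of joint door above 1.4 rad and (x of carrier in the frame of tester below 0 m or y of carrier in the frame of tester above 0.085 m)), for 0.2 s.
At the end, for the whole second after the job is handed in: For the last second: carrier pressed with 2 to 28 N on each of the two stops, within about 3 mm of its seat, square and flat within 0.05 rad, fin towards the doorway, still, held by the fingers; door open by more than 1.35 rad (contact force between carrier and back_stop between 2 and 28 N and contact force between carrier and side_stop between 2 and 28 N and contact force between the fingers and carrier above 1.5 N and x of carrier in the frame of tester between 0.071 and 0.078 m and y of carrier in the frame of tester between 0.006 and 0.013 m and angle between the x axis of carrier and the x axis of tester, either way round below 0.05 rad and angle between carrier's own z axis and vertical below 0.06 rad and x of carrier_grip in the frame of tester below 0.06 m and linear speed of carrier below 0.02 m/s and value of joint door above 1.35 rad); the arm keeps its last pose, push and grip.
It fails at once if the carrier is rammed into a stop (more than 50 N) (contact force between carrier and back_stop above 50 N or contact force between carrier and side_stop above 50 N).
It fails at once if the carrier is lifted well off the bench or tipped instead of slid flat (height (world z) of carrier above 0.03 m or angle between carrier's own z axis and vertical above 0.35 rad).
It fails at once if a bystander is moved by more than 30 mm (distance of any of spool, pliers, cup from where it was at the start of the episode above 0.03 m).
It also fails if it takes over 72 s, if anything falls off the work surface, if the arm or the gripper's body presses on something with over 40 N, if the wrist force passes 120 N, or if a joint passes its speed limit or range.

## Robot

A 6-joint arm with a two-finger parallel gripper is mounted at the origin on the work surface. World frame = base frame: x ahead of the robot, y to its left, z up, the work surface at z = 0. Lengths are in mm, angles in rad, forces in N, time in s.
With the tool pointing down it reaches from about 350 to 875 mm from the base axis. Payload 4.2 kg.
Tool frame: the origin (TCP) lies at the very end of the fingers, on their centre line; the grasp point (between the pads) lies 19 mm behind it; z points along the fingers, y is the line along which they close (so a half turn about z gives the same grasp; the last joint's range is limited). The gripper opens to 85 mm and grips with 20 to 120 N. Pads are 22 mm wide; open, the fingers measure 114 mm over their backs; the gripper's body (76 mm by 85 mm) begins 54 mm behind the grasp point. The pads swing forward as they close: fully open they stand 13 mm farther back than shut.
Start: joints at [1.433, 0.385, 0.008, 0, -1.194, -0.259], TCP at [241.51, 576.431, 231.312] pointing down, gripper open.
Joint ranges: [-3.14, 3.14], [-1.21, 2.06], [-1.07, 1.41], [-3.16, 2.05], [-2.99, -0.16], [-3.1, 3.1]. Speed limits (rad/s): [2.79, 2.79, 3.14, 3.14, 3.14, 3.14].

## Interface

Orientations are given as a unit quaternion [x, y, z, w].
In Python, from bench import arm gives the robot as it stands.
- The arm moves only by the tool servo_tool, never from a script. Its argument "rows" is a list that holds one entry, the list of rows, each a list of 7 numbers: the finger opening in mm, from 0 to 85.4, then the shift along the tool's x, y, z in mm, then the turn, a rotation vector about the tool's x, y, z in rad. A call has 1 to 10 rows; each row is the pose to reach, as a shift and turn from the pose commanded when the call began, along the tool's axes at that moment; what a row does not reach only later rows make up. A row lasts 1/8 s, in which the tool goes at most 62.5 mm and 10.7 degrees, less where a joint would pass 70% of its speed; a pose out of reach is approached as far as the arm can. A call with a gripper value outside its range is refused whole. The fingers move at their own pace and stop on an object; the grip force is fixed at half the most. Time passes only in rows, so rows that repeat a pose let the fingers close. It gives the time, the measured TCP pose, the force, the opening and the grip force at its end, in the units of the state.
- arm.read_state(): the state, without advancing time (a new reading comes with each control period).
- arm.get_image(name): name is "scene" or "side" or "wrist"; returns the picture (420x560x3 uint8, red, green, blue); there is no depth.
- arm.camera_params(name): a dict with "intrinsics" (3x3 intrinsics, pixels), "R" (3x3) and "t" (3): a world point X has camera coordinates R X + t. Camera axes: x right, y down, z forward; pixel columns grow to the right and rows downward; lengths in mm; the calibration is good to about 2 mm. A picture is of the moment at which its call begins: read the wrist's pose just before it. camera_params takes no time and is no camera call; for the wrist camera it gives the pose at the moment of the call.
- arm.job_done(): hands the job in; it is judged then, once.
The state is a dict: "clock": time; "joints": joint angles; "joint_vel": joint speeds; "joint_efforts": joint torques, N m; "position": TCP position; "ee_rot": TCP orientation; "contact_force": force on the tool from outside, world axes, zero at the start; "wrist_torque": the same for the moment, N m; "gripper_width": finger opening in mm; "grasp_force": force on a finger pad.
Only numpy, scipy, OpenCV 4.12 (cv2) and the standard library are available. Lean on these libraries where they do the work, as an engineer would, in place of code of your own. Each camera call takes 0.05 s, during which the arm holds its last target. There are 200 camera calls.

## Working session

There is one attempt and no reset: what is moved stays moved. The work goes in short steps, Python scripts to look and compute and a tool call to move; the robot and the scene stay as the last step left them, time stands still between calls to the robot, and variables do not carry over. Pictures are saved under pics/ and viewed, at most 10 in all, crops included, and the job is handed in when it is done.

Besides the shell and the picture viewer there is one more tool, called after "Emit:" in YAML: its name, and indented under it one key for each argument. servo_tool: Moves the arm, as the interface text tells. Its arguments: {"type":"object","properties":{"rows":{"type":"array"}},"required":["rows"]}

```bash
mkdir -p pics; ls; python3 - <<'E'
from bench import arm
import cv2,numpy as np
s=arm.read_state();print({k:np.round(v,3).tolist() for k,v in s.items()})
for n in("scene","side"):
    im=arm.get_image(n);cv2.imwrite(f"pics/{n}0.png",im[:,:,::-1])
    p=arm.camera_params(n);print(n,{k:np.round(v,3).tolist() for k,v in p.items()})
E
```

```text
pics
{'clock': 0.0, 'joints': [1.433, 0.386, 0.007, -0.0, -1.194, -0.259], 'joint_vel': [0.0, 0.001, 0.002, 0.001, -0.0, -0.001], 'joint_efforts': [-0.001, -39.229, 18.84, 4.186, -0.005, 0.0], 'position': [241.287, 575.895, 230.203], 'ee_rot': [0.98, -0.197, -0.0, 0.001], 'contact_force': [0.382, 0.057, 1.131], 'wrist_torque': [0.061, 0.058, -0.032], 'grasp_force': 0.0, 'gripper_width': 85.59}
scene {'intrinsics': [[413.44, 0.0, 276.355], [0.0, 413.44, 208.877], [0.0, 0.0, 1.0]], 'R': [[-0.76, 0.65, 0.012], [0.405, 0.488, -0.773], [-0.509, -0.583, -0.634]], 't': [493.531, -143.276, 1570.286]}
side {'intrinsics': [[383.029, 0.0, 277.858], [0.0, 383.029, 212.904], [0.0, 0.0, 1.0]], 'R': [[0.87, -0.493, -0.016], [-0.288, -0.481, -0.828], [0.401, 0.725, -0.56]], 't': [-527.223, 197.92, 1054.45]}
```

View pics/scene0.png

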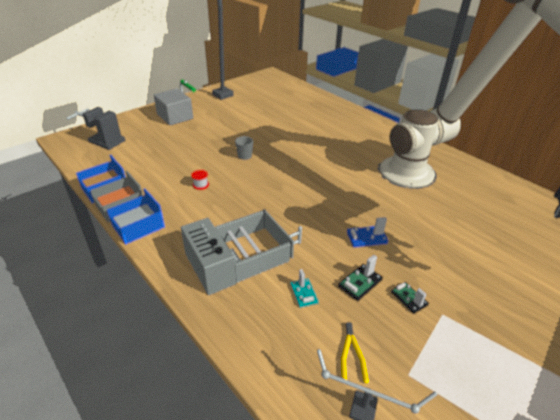

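View pics/side0.png

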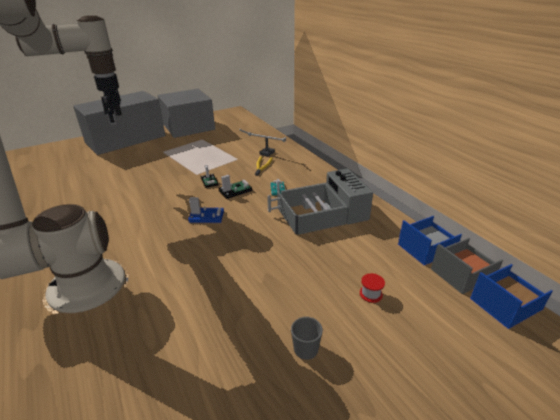

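Scene view: the tester is at about (235,250) with its door handle at (297,235). There are four pallets: turquoise (304,290), blue (370,235), a larger black one (360,280) and a smaller black one (410,296). The carrier should be the larger black one at (360,280), because it is neither blue nor turquoise and is the bigger of the two black ones. Side view: the same one is at (235,187), the small one at (209,180), and the tester at (325,205). An enlarged crop will confirm this.

```bash
python3 - <<'E'
import cv2,numpy as np
a=cv2.imread("pics/scene0.png")[195:315,180:440];b=cv2.imread("pics/side0.png")[155:245,190:385]
A=cv2.resize(a,(650,300),interpolation=cv2.INTER_CUBIC);B=cv2.resize(b,(650,300),interpolation=cv2.INTER_CUBIC)
cv2.imwrite("pics/crop0.png",np.vstack([A,B]))
E
```

```text
(no output)
```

View pics/crop0.png

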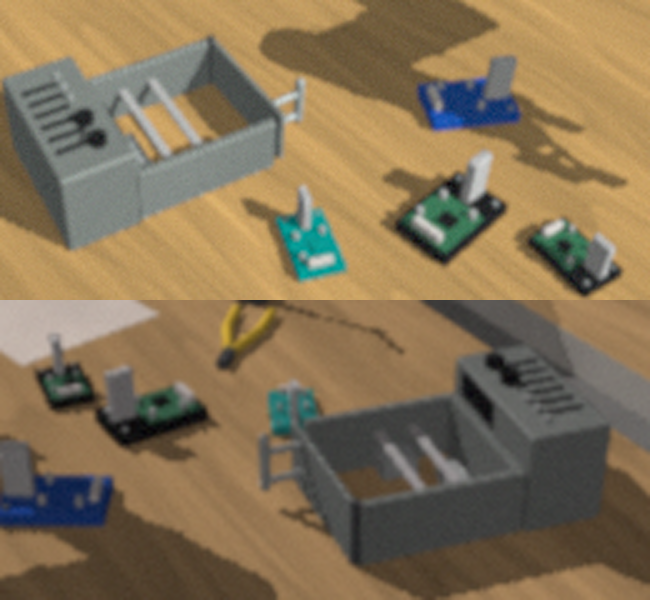

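The crop confirms it: the larger black pallet with a green board and fin at scene (360,281), with the smaller black twin at (410,296). The door is shut, and its handle is at scene (298,235).

```bash
cat > h.py <<'E'
from bench import arm
import numpy as np,cv2
from scipy.spatial.transform import Rotation as Ro
def ray(P,uv):
    K,R,t=[np.array(P[k],float) for k in("intrinsics","R","t")]
    d=R.T@np.linalg.solve(K,[uv[0],uv[1],1]);return -R.T@t,d
def onz(P,uv,z):
    c,d=ray(P,uv);return c+d*(z-c[2])/d[2]
def tri(L):
    A=0;b=0
    for P,uv in L:
        c,d=ray(P,uv);d=d/np.linalg.norm(d);M=np.eye(3)-np.outer(d,d);A=A+M;b=b+M@c
    return np.linalg.solve(A,b)
def proj(P,X):
    K,R,t=[np.array(P[k],float) for k in("intrinsics","R","t")]
    x=K@(R@np.array(X,float)+t);return x[:2]/x[2]
def totool(X):  # world point -> current tool axes
    s=arm.read_state();return Ro.from_quat(s["ee_rot"]).inv().apply(np.array(X)-s["position"])
E
python3 - <<'E'
from h import *
S=arm.camera_params("scene");D=arm.camera_params("side");W=arm.camera_params("wrist")
f=lambda x,y:(180+x/2.5,195+y/2.5); g=lambda x,y:(190+x*.3,155+(y-300)*.3)
def p(n,X):print(n,np.round(X,1))
for n,a,b in [("hinge top",f(212,40),g(357,503)),("free top",f(278,122),g(297,425)),("handle top",f(301,80),g(265,437)),("box FL",f(137,165),g(460,360)),("fin top",f(481,155),g(120,372))]:
    p(n,tri([(S,a),(D,b)]))
p("car corners",[onz(S,f(*q),16) for q in [(398,222),(443,258),(505,208),(455,175)]])
p("corners side",[onz(D,g(*q),16) for q in [(97,412),(125,440),(207,410),(185,385)]])
p("cup",onz(S,(244,150),35));p("spool",onz(S,(200,180),24));p("pliers",[onz(S,q,5) for q in[(349,326),(343,375),(366,380)]])
p("turq",[onz(S,f(*q),5) for q in[(280,225),(345,270),(300,278)]]);p("blue",onz(S,f(470,105),16));p("small",onz(S,f(575,255),16))
print(np.round(W["intrinsics"],1).tolist(),np.round(W["R"],3).tolist(),np.round(-np.array(W["R"]).T@W["t"],1))
im=arm.get_image("wrist");cv2.imwrite("pics/w0.png",im[:,:,::-1])
E
```

```text
hinge top [618.6 -96.3  69.2]
free top [646.8  60.3  64.4]
handle top [593.4  36.3  80. ]
box FL [829.5  38.   99.8]
fin top [525.1 245.6  75.9]
car corners [[616.5 222.2  16. ]
 [616.3 285.7  16. ]
 [511.6 284.2  16. ]
 [515.9 216.7  16. ]]
corners side [[505.8 272.5  16. ]
 [509.  200.2  16. ]
 [614.8 212.   16. ]
 [618.4 277.4  16. ]]
cup [ 416.8 -466.3   35. ]
spool [ 649.4 -417.7   24. ]
pliers [[690.2 324.8   5. ]
 [797.7 402.7   5. ]
 [767.3 443.7   5. ]]
turq [[710.5 136.6   5. ]
 [699.2 225.2   5. ]
 [742.3 202.4   5. ]]
blue [412.4 152.6  16. ]
small [506.8 372.5  16. ]
[[298.7, 0.0, 280.9], [0.0, 298.7, 208.2], [0.0, 0.0, 1.0]] [[-0.387, -0.922, 0.002], [-0.881, 0.371, 0.294], [-0.272, 0.112, -0.956]] [310.8 546.5 372.7]
```

View pics/w0.png

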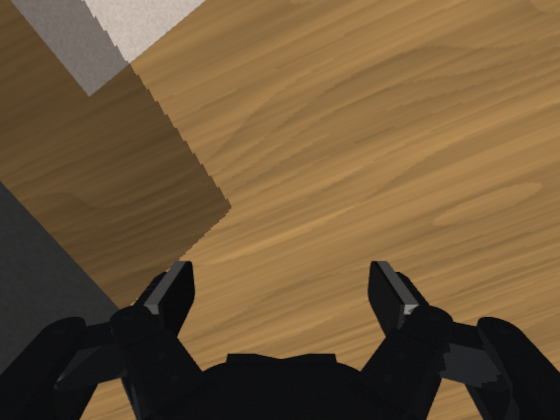

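The wrist view shows only bench with the paper in its top left corner. I'll move over the work area, turned so that joint 6 has room for the door swing.

Emit:
servo_tool:
  rows:
    - [[85, 470, 300, -40, 0, 0, 1.5], [85, 470, 300, -40, 0, 0, 1.5], [85, 470, 300, -40, 0, 0, 1.5], [85, 470, 300, -40, 0, 0, 1.5], [85, 470, 300, -40, 0, 0, 1.5], [85, 470, 300, -40, 0, 0, 1.5], [85, 470, 300, -40, 0, 0, 1.5], [85, 470, 300, -40, 0, 0, 1.5], [85, 470, 300, -40, 0, 0, 1.5], [85, 470, 300, -40, 0, 0, 1.5]]

```text
clock: 1.4
position: [560.5, 114.8, 270.8]
ee_rot: [-0.581, 0.814, -0.0, -0.0]
contact_force: [-0.1, 0.2, 0.4]
gripper_width: 85.1
grasp_force: 0.0
```

Emit:
servo_tool:
  rows:
    - [[85, 0, 0, 0, 0, 0, 1.42], [85, 0, 0, 0, 0, 0, 1.42], [85, 0, 0, 0, 0, 0, 1.42], [85, 0, 0, 0, 0, 0, 1.42], [85, 0, 0, 0, 0, 0, 1.42], [85, 0, 0, 0, 0, 0, 1.42], [85, 0, 0, 0, 0, 0, 1.42], [85, 0, 0, 0, 0, 0, 1.42], [85, 0, 0, 0, 0, 0, 1.42], [85, 0, 0, 0, 0, 0, 1.42]]

```text
clock: 2.65
position: [558.7, 118.6, 271.2]
ee_rot: [0.086, 0.996, -0.0, -0.0]
contact_force: [0.7, -0.3, -0.2]
gripper_width: 85.0
grasp_force: 0.0
```

```bash
python3 - <<'E'
from h import *
s=arm.read_state();print({k:np.round(s[k],3).tolist() for k in("clock","joints","position","ee_rot","contact_force")})
W=arm.camera_params("wrist");np.savez("w1.npz",**W)
im=arm.get_image("wrist");cv2.imwrite("pics/w1.png",im[:,:,::-1])
E
```

```text
{'clock': 2.65, 'joints': [0.493, 0.268, -0.062, -0.0, -1.242, -2.236], 'position': [558.723, 118.55, 271.206], 'ee_rot': [0.086, 0.996, -0.0, -0.0], 'contact_force': [0.679, -0.305, -0.158]}
```

View pics/w1.png

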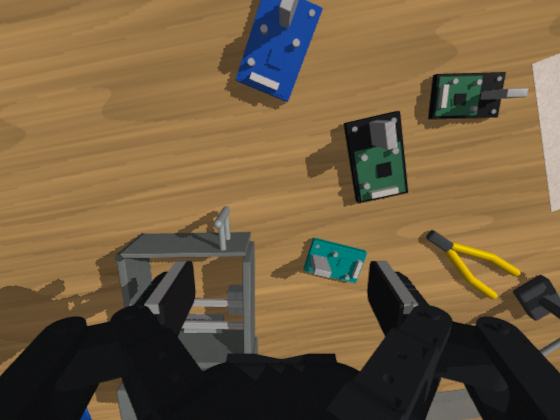

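The wrist view shows the tester at lower left, with its door top edge about (118,257) to (252,250) and the handle bar top at about (224,210). The carrier has corners (345,125), (401,112), (408,190) and (358,202). I'll enlarge the door and carrier parts.

```bash
python3 - <<'E'
import cv2,numpy as np
a=cv2.imread("pics/w1.png")
A=cv2.resize(a[190:290,100:290],(760,400),interpolation=cv2.INTER_CUBIC)
B=cv2.resize(a[105:210,335:415],(320,420),interpolation=cv2.INTER_CUBIC)[:400]
C=np.hstack([A,B]);C=cv2.resize(A,(760,400))
out=np.zeros((600,800,3),np.uint8);out[:400,:760]=A
b=cv2.resize(a[105:210,335:435],(190,200),interpolation=cv2.INTER_CUBIC);out[400:,:190]=b
cv2.imwrite("pics/crop1.png",out)
E
```

```text
(no output)
```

View pics/crop1.png

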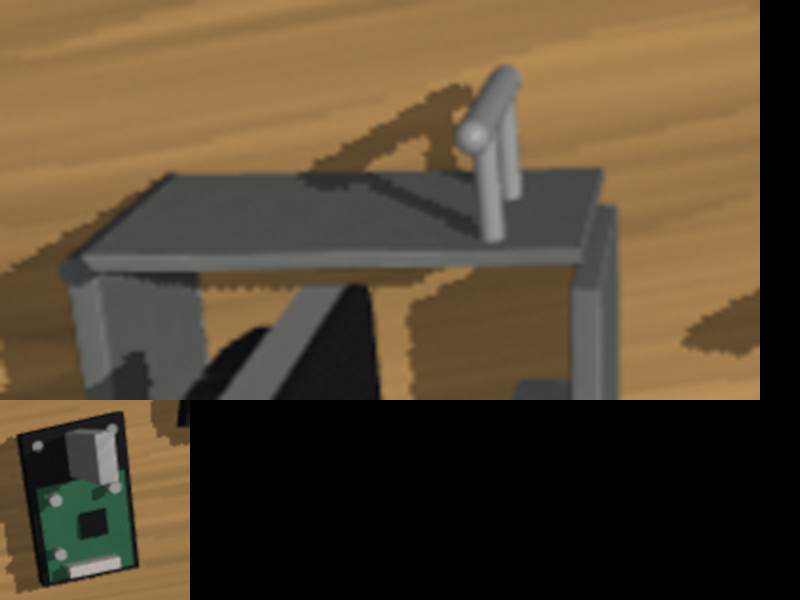

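```bash
python3 - <<'E'
from h import *
W=dict(np.load("w1.npz"))
f=lambda x,y:(100+x/4,190+y/4); g=lambda x,y:(335+x/1.9,105+(y-400)/1.9)
def p(n,X):print(n,np.round(X,1).tolist())
H=onz(W,f(74,270),72);a=onz(W,f(90,257),72);b=onz(W,f(582,249),72)
ht=onz(W,f(474,134),83);hb=onz(W,f(510,72),17)
p("hinge",H);p("door edge",[a,b]);d=b-a;print("door dir",np.degrees(np.arctan2(d[1],d[0])),np.linalg.norm(d));p("handle t/b",[ht,hb])
p("leftwall front out/in",[onz(W,f(614,288),70),onz(W,f(573,290),70)])
p("carr",[onz(W,g(*q),16) for q in[(18,436),(123,412),(138,566),(43,585)]])
p("fin top",onz(W,g(107,458),76)); p("fin top corners",[onz(W,g(*q),76) for q in[(95,433),(113,430),(118,481),(101,486)]])
# tester walls: long edges, left wall outer top
im=cv2.imread("pics/w1.png")
for r in (265,280,300,320,340): print(r,im[r,225:265,:].mean(1).astype(int).tolist())
E
```

```text
hinge [617.1, -100.4, 72.0]
door edge [[613.6, -93.9, 72.0], [637.7, 58.9, 72.0]]
door dir 81.07212600596617 154.70447799058022
handle t/b [[590.9, 37.6, 83.0], [592.0, 36.6, 17.0]]
leftwall front out/in [[653.7, 65.7, 70.0], [652.1, 52.7, 70.0]]
carr [[508.2, 209.4, 16.0], [505.0, 280.0, 16.0], [613.1, 284.6, 16.0], [615.5, 215.7, 16.0]]
fin top [525.8, 246.9, 76.0]
fin top corners [[510.6, 241.0, 76.0], [510.7, 251.3, 76.0], [540.0, 252.4, 76.0], [541.2, 242.4, 76.0]]
265 [71, 71, 72, 72, 72, 72, 73, 72, 73, 73, 73, 73, 72, 71, 72, 71, 71, 70, 89, 99, 100, 101, 102, 102, 105, 92, 83, 83, 83, 97, 117, 124, 125, 125, 125, 125, 124, 124, 124, 123]
280 [73, 73, 73, 74, 73, 73, 73, 74, 74, 75, 75, 76, 76, 75, 76, 77, 76, 66, 88, 99, 100, 99, 101, 101, 112, 97, 84, 84, 84, 98, 116, 122, 122, 122, 121, 121, 122, 120, 121, 121]
300 [128, 110, 87, 79, 78, 79, 78, 79, 79, 79, 79, 79, 79, 79, 79, 79, 77, 69, 83, 97, 101, 103, 104, 105, 113, 95, 83, 85, 85, 98, 114, 119, 120, 119, 120, 120, 118, 119, 118, 118]
320 [77, 75, 75, 74, 75, 76, 75, 75, 76, 76, 77, 76, 77, 76, 76, 76, 77, 77, 75, 93, 103, 103, 104, 105, 108, 93, 85, 88, 87, 93, 115, 122, 122, 121, 120, 120, 120, 120, 120, 120]
340 [47, 48, 48, 48, 48, 49, 49, 48, 48, 47, 48, 47, 47, 48, 48, 48, 48, 48, 52, 91, 105, 105, 104, 105, 107, 101, 90, 86, 87, 78, 77, 88, 97, 110, 114, 114, 115, 114, 115, 114]
```

The handle is at (591.5, 37) and the hinge at (617, -100). The door is ajar by about 2°. I'll go above the handle, then down, then close.

Emit:
servo_tool:
  rows:
    - [[70, -46, -75, 60, 0, 0, -0.02], [70, -46, -75, 120, 0, 0, -0.02], [70, -46, -75, 120, 0, 0, -0.02], [70, -46, -75, 120, 0, 0, -0.02], [70, -46, -75, 180, 0, 0, -0.02], [70, -46, -75, 215, 0, 0, -0.02], [70, -46, -75, 235, 0, 0, -0.02], [70, -46, -75, 235, 0, 0, -0.02]]

```text
clock: 3.7
position: [591.5, 37.0, 36.5]
ee_rot: [0.077, 0.997, -0.0, -0.0]
contact_force: [0.6, 0.9, 0.1]
gripper_width: 70.0
grasp_force: 0.0
```

Emit:
servo_tool:
  rows:
    - [[0, 0, 0, 0, 0, 0, 0], [0, 0, 0, 0, 0, 0, 0], [0, 0, 0, 0, 0, 0, 0], [0, 0, 0, 0, 0, 0, 0], [0, 0, 0, 0, 0, 0, 0], [0, 0, 0, 0, 0, 0, 0], [0, 0, 0, 0, 0, 0, 0]]

```text
clock: 4.58
position: [592.1, 36.1, 37.4]
ee_rot: [0.077, 0.997, 0.0, 0.001]
contact_force: [0.4, -0.9, 5.6]
gripper_width: 9.0
grasp_force: 58.7
```

```bash
python3 - <<'E'
from h import *
s=arm.read_state();q=Ro.from_quat(s["ee_rot"]);P=np.array(s["position"])
H=np.array([617,-99.5,P[2]])
for k in range(1,12):
    a=0.15*k;X=H+Ro.from_rotvec([0,0,a]).apply(P-H)
    print(round(a,2),np.round(q.inv().apply(X-P)).tolist(),np.round(X[:2]))
print(np.round(s["joints"],2))
E
```

```text
0.15 [19.0, -8.0, -0.0] [572.  31.]
0.3 [36.0, -19.0, -0.0] [553.  23.]
0.45 [52.0, -33.0, -0.0] [536.  12.]
0.6 [66.0, -48.0, -0.0] [520.  -2.]
0.75 [77.0, -66.0, -0.0] [506. -17.]
0.9 [85.0, -85.0, -0.0] [495. -35.]
1.05 [90.0, -105.0, -0.0] [487. -54.]
1.2 [92.0, -125.0, -0.0] [482. -74.]
1.35 [91.0, -146.0, -0.0] [479. -94.]
1.5 [88.0, -166.0, -0.0] [ 480. -115.]
1.65 [81.0, -186.0, -0.0] [ 484. -135.]
[ 0.33  0.53 -0.3   0.   -0.74 -2.06]
```

Emit:
servo_tool:
  rows:
    - [[0, 19, -8, 0, 0, 0, -0.15], [0, 36, -19, 0, 0, 0, -0.3], [0, 52, -33, 0, 0, 0, -0.45], [0, 66, -48, 0, 0, 0, -0.6], [0, 66, -48, 0, 0, 0, -0.6]]

```text
clock: 5.2
position: [520.1, -2.1, 37.4]
ee_rot: [-0.221, 0.975, -0.001, 0.002]
contact_force: [4.3, -4.4, 2.3]
gripper_width: 9.7
grasp_force: 59.4
```

The force is low, so the arc is right. The same arc repeats in the turned frame.

Emit:
servo_tool:
  rows:
    - [[0, 19, -8, 0, 0, 0, -0.15], [0, 36, -19, 0, 0, 0, -0.3], [0, 52, -33, 0, 0, 0, -0.45], [0, 66, -48, 0, 0, 0, -0.6], [0, 77, -66, 0, 0, 0, -0.75], [0, 85, -85, 0, 0, 0, -0.9], [0, 90, -105, 0, 0, 0, -1.05], [0, 90, -105, 0, 0, 0, -1.05], [0, 90, -105, 0, 0, 0, -1.05]]

```text
clock: 6.32
position: [484.3, -134.9, 37.4]
ee_rot: [-0.679, 0.734, -0.001, 0.001]
contact_force: [0.5, -1.8, 6.2]
gripper_width: 9.6
grasp_force: 60.3
```

Emit:
servo_tool:
  rows:
    - [[60, 0, 0, 0, 0, 0, 0], [60, 0, 0, 0, 0, 0, 0], [60, 0, 0, 0, 0, 0, 0], [60, 0, 0, 0, 0, 0, 0], [60, 0, 0, -60, 0, 0, 0], [60, 0, 0, -120, 0, 0, 0], [60, 0, 0, -180, 0, 0, 0], [60, 0, 0, -230, 0, 0, 0], [60, 0, 0, -230, 0, 0, 0]]

```text
clock: 7.45
position: [484.7, -134.7, 271.0]
ee_rot: [-0.68, 0.733, -0.004, 0.004]
contact_force: [-0.3, -0.5, -2.2]
gripper_width: 59.8
grasp_force: 0.0
```

```bash
python3 - <<'E'
from h import *
s=arm.read_state();print({k:np.round(s[k],3).tolist() for k in("clock","joints","position","ee_rot","contact_force")})
W=arm.camera_params("wrist");np.savez("w2.npz",**W)
im=arm.get_image("wrist");cv2.imwrite("pics/w2.png",im[:,:,::-1])
b=arm.get_image("scene");cv2.imwrite("pics/scene1.png",b[:,:,::-1])
E
```

```text
{'clock': 7.45, 'joints': [0.053, 0.142, -0.225, 0.001, -1.194, -0.129], 'position': [484.687, -134.661, 271.032], 'ee_rot': [-0.68, 0.733, -0.004, 0.004], 'contact_force': [-0.309, -0.522, -2.238]}
```

View pics/w2.png

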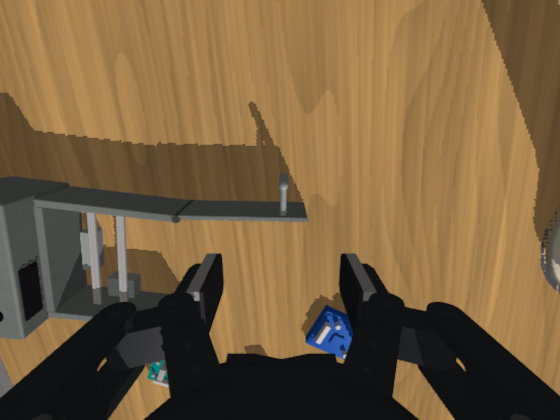

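The door stands at a little over 90°: its top edge runs from (180,216) to (306,217), against the right wall's (40,190) to (178,216). Next is one centred look into the tester for its exact pose, then on to the carrier.

Emit:
servo_tool:
  rows:
    - [[60, -142, -62, -19, 0, 0, 1.67], [60, -142, -62, -19, 0, 0, 1.67], [60, -142, -62, -19, 0, 0, 1.67], [60, -142, -62, -19, 0, 0, 1.67], [60, -142, -62, -19, 0, 0, 1.67], [60, -142, -62, -19, 0, 0, 1.67], [60, -142, -62, -19, 0, 0, 1.67], [60, -142, -62, -19, 0, 0, 1.67], [60, -142, -62, -19, 0, 0, 1.67], [60, -142, -62, -19, 0, 0, 1.67]]

```text
clock: 8.8
position: [554.5, 2.3, 283.3]
ee_rot: [0.086, 0.996, -0.001, -0.002]
contact_force: [-0.6, -0.6, -0.4]
gripper_width: 60.0
grasp_force: 0.0
```

```bash
python3 - <<'E'
from h import *
s=arm.read_state();print({k:np.round(s[k],3).tolist() for k in("clock","joints","position","ee_rot","contact_force")})
W=arm.camera_params("wrist");np.savez("w3.npz",**W)
im=arm.get_image("wrist");cv2.imwrite("pics/w3f.png",im[:,:,::-1])
c=im[170:380,150:430,::-1];cv2.imwrite("pics/w3.png",cv2.resize(c,(784,588),interpolation=cv2.INTER_CUBIC))
E
```

```text
{'clock': 8.8, 'joints': [0.296, 0.233, -0.078, -0.0, -1.264, -2.04], 'position': [554.476, 2.308, 283.268], 'ee_rot': [0.086, 0.996, -0.001, -0.002], 'contact_force': [-0.634, -0.576, -0.362]}
```

View pics/w3.png

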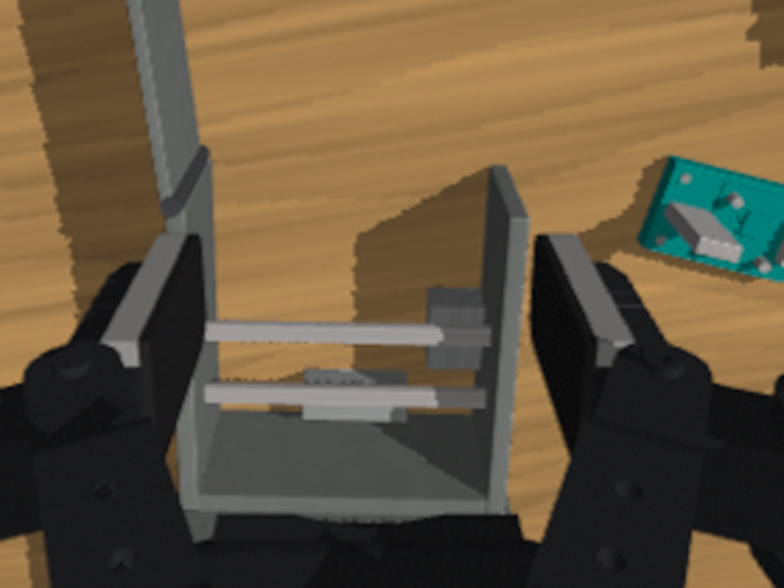

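The view shows the stops between the bars. Side stop right face near corner is at crop (428,289), back stop near face foot runs (304,371) to (405,371), left wall front corner is (508,217), and box top front edge runs (200,497) to (490,500). I'll fit the tester pose from these.

```bash
python3 - <<'E'
from h import *
from scipy.optimize import least_squares
W=dict(np.load("w3.npz"));g=lambda x,y:(150+x/2.8,170+y/2.8)
pts=[((508,217),(0,75,70)),((488,168),(0,75,0)),((428,289),(75,45,22)),((427,367),(115,45,22)),((304,371),(130,-25,0)),((405,371),(130,35,0)),((205,322),(75,-75,44)),((490,327),(75,75,44)),((490,500),(171,75,110)),((200,497),(171,-75,110)),((204,150),(0,-75,70))]
X=np.array([onz(W,g(*u),z[2])[:2] for u,z in pts]);T=np.array([z[:2] for u,z in pts],float)
R2=lambda a:np.array([[np.cos(a),-np.sin(a)],[np.sin(a),np.cos(a)]])
r=least_squares(lambda p:(T@R2(p[2]).T+p[:2]-X).ravel(),[634,-21,-.17],loss="soft_l1",f_scale=2)
print(r.x,np.degrees(r.x[2]));print(np.round((X-r.x[:2])@R2(r.x[2])-T,1).tolist())
# door direction
a,b=[onz(W,g(*q),72) for q in[(163,205),(135,30)]];d=a-b;print("door",np.round(a),np.round(b),np.degrees(np.arctan2(d[1],d[0])))
o=r.x[:2];R=R2(r.x[2])
for n,q in[("seat grip",(40,10)),("seat centre",(75,10)),("pre grip",(-115,10)),("hinge",(-3,-80))]:print(n,np.round(o+R@q,1))
for c in[(563.5,246.5),(525.8,246.9),(412,152)]:print(np.round(R.T@(np.array(c)-o),1))
print("tool to fin",np.round(totool([525.8,246.9,36]),1))
E
```

```text
[ 6.35150079e+02 -2.04069809e+01 -2.07927989e-01] -11.913396214048982
[[1.3, -2.0], [4.0, -1.4], [-8.4, -2.2], [0.2, -0.0], [5.4, 0.0], [3.3, -0.5], [2.5, 1.2], [0.3, -1.0], [-45.7, -6.4], [-42.6, 10.1], [-26.9, 7.9]]
door [ 617. -105.   72.] [536. -97.  72.] -5.5858362620687
seat grip [676.4 -18.9]
seat centre [710.6 -26.1]
pre grip [524.7  13.1]
hinge [615.7 -98.1]
[-125.2  246.4]
[-162.2  239. ]
[-253.9  122.6]
tool to fin [ 69.5 236.3 247.5]
```

```bash
python3 - <<'E'
from h import *
from scipy.optimize import least_squares
W=dict(np.load("w3.npz"));g=lambda x,y:(150+x/2.8,170+y/2.8)
pts=[((508,217),(0,75,70)),((488,168),(0,75,0)),((428,289),(75,45,0)),((427,367),(115,45,22)),((304,371),(130,-25,0)),((405,371),(130,35,0)),((205,322),(75,-75,44)),((490,327),(75,75,44)),((490,500),(170,75,70)),((200,497),(170,-75,70))]
X=np.array([onz(W,g(*u),z[2])[:2] for u,z in pts]);T=np.array([z[:2] for u,z in pts],float)
R2=lambda a:np.array([[np.cos(a),-np.sin(a)],[np.sin(a),np.cos(a)]])
r=least_squares(lambda p:(T@R2(p[2]).T+p[:2]-X).ravel(),[634,-21,-.17],loss="soft_l1",f_scale=2)
print(r.x,np.degrees(r.x[2]));print(np.round((X-r.x[:2])@R2(r.x[2])-T,1).tolist())
o=r.x[:2];R=R2(r.x[2])
for n,q in[("seat grip",(40,10)),("pre grip",(-115,10)),("hinge",(-3,-80))]:print(n,np.round(o+R@q,1))
for c in[(525.8,246.9)]:print(np.round(R.T@(np.array(c)-o),1))
E
```

```text
[ 6.36929371e+02 -2.22033630e+01 -1.92682313e-01] -11.039883319731887
[[0.3, -0.6], [3.0, -0.1], [2.4, 0.2], [-1.2, -0.4], [2.9, -0.6], [1.7, -1.1], [-0.7, 1.5], [-0.7, -0.7], [-9.7, 1.0], [-8.6, 0.4]]
seat grip [678.1 -20. ]
pre grip [526.    9.6]
hinge [ 618.7 -100.1]
[-160.6  242.8]
```

The tester sits at yaw -11° with its origin at (637,-22), and the residuals are a few mm at most. The door is about 1.66 rad open. Next is the fin at (525.8, 246.9), yaw 2.6°.

Emit:
servo_tool:
  rows:
    - [[50, 70, 236, 60, 0, 0, -0.22], [50, 70, 236, 100, 0, 0, -0.22], [50, 70, 236, 100, 0, 0, -0.22], [50, 70, 236, 100, 0, 0, -0.22], [50, 70, 236, 100, 0, 0, -0.22], [50, 70, 236, 100, 0, 0, -0.22]]

```text
clock: 9.6
position: [526.9, 247.3, 184.3]
ee_rot: [-0.024, 1.0, -0.001, -0.001]
contact_force: [-0.4, -0.7, 0.9]
gripper_width: 50.0
grasp_force: 0.0
```

```bash
python3 - <<'E'
from h import *
s=arm.read_state();print({k:np.round(s[k],3).tolist() for k in("clock","position","ee_rot")})
W=arm.camera_params("wrist");np.savez("w4.npz",**W)
im=arm.get_image("wrist");cv2.imwrite("pics/w4.png",im[:,:,::-1])
P=[525.8,246.9,76];print("proj fin top",proj(W,P))
for dx in(-15,15):
  for dy in(-6,6):
    v=proj(W,[P[0]+dx-dy*.045,P[1]+dy+dx*.045,76]);print(np.round(v,1))
print(np.round(totool([525.8,246.9,36]),1))
E
```

```text
{'clock': 9.6, 'position': [526.918, 247.311, 184.258], 'ee_rot': [-0.024, 1.0, -0.001, -0.001]}
proj fin top [281.54493226 204.87655419]
[274.6 188.1]
[288.6 188.2]
[274.7 221. ]
[288.2 221.1]
[  1.6   0.5 149.2]
```

View pics/w4.png

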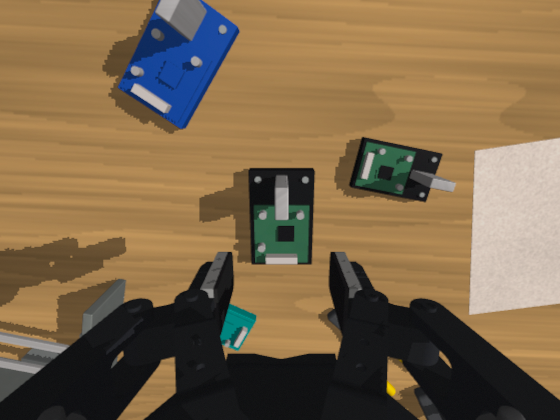

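The fin top sits at (275–289, 188–220), just as predicted, and the pallet is square in the view. Descending and gripping.

Emit:
servo_tool:
  rows:
    - [[50, 1, 0, 60, 0, 0, 0], [50, 1, 0, 110, 0, 0, 0], [50, 1, 0, 148, 0, 0, 0], [50, 1, 0, 148, 0, 0, 0], [0, 1, 0, 148, 0, 0, 0], [0, 1, 0, 148, 0, 0, 0], [0, 1, 0, 148, 0, 0, 0], [0, 1, 0, 148, 0, 0, 0], [0, 1, 0, 148, 0, 0, 0], [0, 1, 0, 148, 0, 0, 0]]

```text
clock: 10.9
position: [527.8, 247.7, 39.8]
ee_rot: [-0.023, 1.0, 0.001, 0.002]
contact_force: [-0.5, -0.6, 6.4]
gripper_width: 11.4
grasp_force: 59.9
```

```bash
python3 - <<'E'
from h import *
s=arm.read_state();print({k:np.round(s[k],3).tolist() for k in("clock","position","ee_rot","contact_force","gripper_width","grasp_force")})
q=Ro.from_quat(s["ee_rot"]);P=np.array(s["position"]);a=-.1927;o=np.array([637,-22.2]);R=np.array([[np.cos(a),-np.sin(a)],[np.sin(a),np.cos(a)]])
print(np.round(R.T@(P[:2]-o),1))
for t in[(-130,200),(-125,10),(-125,3),(-5,3),(30,3)]:
    X=np.append(o+R@t,P[2]);print(t,np.round(X,1),np.round(q.inv().apply(X-P),1))
th=2*np.arctan2(s["ee_rot"][1],s["ee_rot"][0]);print(np.degrees(th))
E
```

```text
{'clock': 10.9, 'position': [527.809, 247.746, 39.823], 'ee_rot': [-0.023, 1.0, 0.001, 0.002], 'contact_force': [-0.499, -0.638, 6.4], 'gripper_width': 11.421, 'grasp_force': 59.867}
[-158.9  244. ]
(-130, 200) [547.7 199.   39.8] [-17.6 -49.6  -0. ]
(-125, 10) [516.2  11.6  39.8] [  22.4 -235.4   -0.5]
(-125, 3) [514.9   4.7  39.8] [  24.  -242.2   -0.5]
(-5, 3) [632.7 -18.3  39.8] [-9.260e+01 -2.706e+02 -1.000e-01]
(30, 3) [667.  -25.   39.8] [-126.6 -278.8   -0. ]
182.62609043697296
```

Gripped: width 11.4 mm, 60 N. I'll slide it in front of the doorway with a slight turn, easing the downward load.

Emit:
servo_tool:
  rows:
    - [[0, 0, -10, -2, 0, 0, 0], [0, 2, -30, -2, 0, 0, 0.02], [0, 4, -55, -2, 0, 0, 0.05], [0, 7, -83, -2, 0, 0, 0.08], [0, 10, -113, -2, 0, 0, 0.12], [0, 13, -143, -2, 0, 0, 0.15], [0, 16, -173, -2, 0, 0, 0.18], [0, 19, -200, -2, 0, 0, 0.21], [0, 22, -225, -2, 0, 0, 0.23], [0, 24, -240, -2, 0, 0, 0.238]]

```text
clock: 12.15
position: [513.0, 4.1, 39.8]
ee_rot: [0.098, 0.995, 0.0, 0.001]
contact_force: [-0.1, 2.0, 2.4]
gripper_width: 11.2
grasp_force: 59.3
```

Emit:
servo_tool:
  rows:
    - [[0, 0, 0, 0, 0, 0, 0], [0, 0, 0, 0, 0, 0, 0]]

```text
clock: 12.4
position: [513.1, 5.4, 39.8]
ee_rot: [0.097, 0.995, -0.0, 0.0]
contact_force: [-1.3, -1.8, 5.9]
gripper_width: 11.2
grasp_force: 59.8
```

```bash
python3 - <<'E'
from h import *
s=arm.read_state();print({k:np.round(s[k],3).tolist() for k in("clock","position","ee_rot","contact_force","wrist_torque","gripper_width","grasp_force")})
P=np.array(s["position"]);a=-.1927;o=np.array([637,-22.2]);R=np.array([[np.cos(a),-np.sin(a)],[np.sin(a),np.cos(a)]])
print(np.round(R.T@(P[:2]-o),1),np.degrees(2*np.arctan2(s["ee_rot"][1],s["ee_rot"][0])))
W=arm.camera_params("wrist");im=arm.get_image("wrist");np.savez("w5.npz",**W);cv2.imwrite("pics/w5.png",im[:,:,::-1])
im=arm.get_image("scene");cv2.imwrite("pics/s5.png",im[:,:,::-1]);d=arm.get_image("side")
cv2.imwrite("pics/c5.png",np.vstack([cv2.resize(im[190:310,170:450,::-1],(700,300),interpolation=cv2.INTER_CUBIC),cv2.resize(d[150:250,190:423,::-1],(700,300),interpolation=cv2.INTER_CUBIC)]))
E
```

```text
{'clock': 12.4, 'position': [513.12, 5.424, 39.816], 'ee_rot': [0.097, 0.995, -0.0, 0.0], 'contact_force': [-1.313, -1.756, 5.937], 'wrist_torque': [-0.734, -0.206, -0.145], 'gripper_width': 11.238, 'grasp_force': 59.759}
[-126.9    3.4] 168.8850740832284
```

View pics/c5.png

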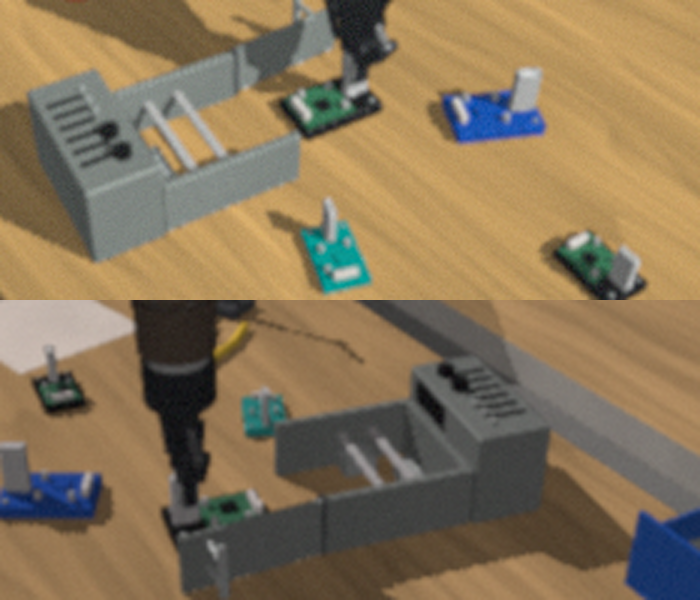

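The carrier stands upright and held in front of the doorway, with the door at about 95° and the other objects untouched. Sliding in to about 15 mm short of the stop.

Emit:
servo_tool:
  rows:
    - [[0, -10, 0, 0, 0, 0, 0], [0, -28, 0, 0, 0, 0, 0], [0, -46, 0, 0, 0, 0, 0], [0, -64, 0, 0, 0, 0, 0], [0, -82, 0, 0, 0, 0, 0], [0, -100, 0, 0, 0, 0, 0], [0, -118, 0, 0, 0, 0, 0], [0, -134, 0, 0, 0, 0, 0], [0, -146, 0, 0, 0, 0, 0], [0, -152, 0, 0, 0, 0, 0]]

```text
clock: 13.8
position: [662.5, -22.7, 39.9]
ee_rot: [0.096, 0.995, -0.0, -0.0]
contact_force: [-4.0, -0.0, 6.7]
gripper_width: 11.4
grasp_force: 59.8
```

Emit:
servo_tool:
  rows:
    - [[0, -1, 0, 0, 0, 0, 0], [0, -2, 0, 0, 0, 0, 0], [0, -4, 0, 0, 0, 0, 0], [0, -6, 0, 0, 0, 0, 0], [0, -8, 0, 0, 0, 0, 0], [0, -8, 0, 0, 0, 0, 0]]

```text
clock: 14.55
position: [670.1, -24.1, 39.9]
ee_rot: [0.096, 0.995, -0.0, -0.0]
contact_force: [-2.1, -0.6, 4.2]
gripper_width: 11.4
grasp_force: 59.8
```

Emit:
servo_tool:
  rows:
    - [[0, -1, 0, 0, 0, 0, 0], [0, -2, 0, 0, 0, 0, 0], [0, -3, 0, 0, 0, 0, 0], [0, -4, 0, 0, 0, 0, 0], [0, -5, 0, 0, 0, 0, 0], [0, -6, 0, 0, 0, 0, 0], [0, -6, 0, 0, 0, 0, 0]]

```text
clock: 15.42
position: [675.8, -25.3, 39.8]
ee_rot: [0.096, 0.995, -0.0, -0.0]
contact_force: [-2.0, 0.8, 6.1]
gripper_width: 11.2
grasp_force: 59.8
```

Emit:
servo_tool:
  rows:
    - [[0, -1, 0, 0, 0, 0, 0], [0, -2, 0, 0, 0, 0, 0], [0, -2, 0, 0, 0, 0, 0]]

```text
clock: 15.8
position: [677.7, -25.7, 39.9]
ee_rot: [0.096, 0.995, -0.0, -0.0]
contact_force: [-2.8, 1.4, 6.2]
gripper_width: 11.2
grasp_force: 59.8
```

Emit:
servo_tool:
  rows:
    - [[0, -1, 0, 0, 0, 0, 0], [0, -2, 0, 0, 0, 0, 0], [0, -2, 0, 0, 0, 0, 0]]

```text
clock: 16.18
position: [678.9, -25.9, 39.9]
ee_rot: [0.096, 0.995, -0.0, -0.001]
contact_force: [-4.7, 1.3, 7.0]
gripper_width: 11.5
grasp_force: 60.1
```

Emit:
servo_tool:
  rows:
    - [[0, -1, 0, 0, 0, 0, 0], [0, -2, 0, 0, 0, 0, 0], [0, -2, 0, 0, 0, 0, 0]]

```text
clock: 16.55
position: [679.0, -25.9, 40.2]
ee_rot: [0.096, 0.995, -0.0, -0.003]
contact_force: [-9.1, 3.5, 10.2]
gripper_width: 11.1
grasp_force: 60.6
```

The back stop touches at about 679, with roughly 3 N per mm. Now I'll creep left to the side stop.

Emit:
servo_tool:
  rows:
    - [[0, 0, 1, 0, 0, 0, 0], [0, 0, 2, 0, 0, 0, 0], [0, 0, 3, 0, 0, 0, 0], [0, 0, 4, 0, 0, 0, 0], [0, 0, 4, 0, 0, 0, 0]]

```text
clock: 17.18
position: [679.3, -24.4, 40.2]
ee_rot: [0.097, 0.995, -0.002, -0.004]
contact_force: [-8.5, -3.9, 11.2]
gripper_width: 11.0
grasp_force: 60.6
```

Emit:
servo_tool:
  rows:
    - [[0, 0, 1, 0, 0, 0, 0], [0, 0, 2, 0, 0, 0, 0], [0, 0, 2, 0, 0, 0, 0]]

```text
clock: 17.55
position: [679.7, -22.5, 40.2]
ee_rot: [0.097, 0.995, -0.002, -0.004]
contact_force: [-9.6, -3.0, 11.6]
gripper_width: 11.1
grasp_force: 60.6
```

Emit:
servo_tool:
  rows:
    - [[0, 0, 1, 0, 0, 0, 0], [0, 0, 2, 0, 0, 0, 0], [0, 0, 2, 0, 0, 0, 0]]

```text
clock: 17.92
position: [680.1, -20.6, 40.2]
ee_rot: [0.097, 0.995, -0.002, -0.004]
contact_force: [-9.1, -3.9, 11.1]
gripper_width: 11.2
grasp_force: 60.6
```

Emit:
servo_tool:
  rows:
    - [[0, 0, 1, 0, 0, 0, 0], [0, 0, 2, 0, 0, 0, 0], [0, 0, 2, 0, 0, 0, 0]]

```text
clock: 18.3
position: [680.2, -19.8, 40.3]
ee_rot: [0.097, 0.995, -0.002, -0.004]
contact_force: [-8.2, -6.9, 11.1]
gripper_width: 11.2
grasp_force: 60.6
```

Emit:
servo_tool:
  rows:
    - [[0, 0, 1, 0, 0, 0, 0], [0, 0, 2, 0, 0, 0, 0], [0, 0, 2, 0, 0, 0, 0], [0, 0, 2, 0, 0, 0, 0]]

```text
clock: 18.8
position: [680.3, -19.6, 40.5]
ee_rot: [0.097, 0.995, -0.003, -0.005]
contact_force: [-9.6, -11.4, 11.7]
gripper_width: 11.2
grasp_force: 60.8
```

```bash
python3 - <<'E'
from h import *
a=-.1927;o=np.array([637,-22.2]);R=np.array([[np.cos(a),-np.sin(a)],[np.sin(a),np.cos(a)]])
im=arm.get_image("wrist");cv2.imwrite("pics/w6.png",im[:,:,::-1]);W=arm.camera_params("wrist");np.savez("w6.npz",**W)
for n in("scene","side"):cv2.imwrite(f"pics/{n}6.png",arm.get_image(n)[:,:,::-1])
s=arm.read_state();f=np.array(s["contact_force"]);P=np.array(s["position"])
print(s["clock"],"grip tester",np.round(R.T@(P[:2]-o),1),"f tester",np.round(R.T@f[:2],1),round(f[2],1),"torque",np.round(s["wrist_torque"],2))
q=Ro.from_quat(s["ee_rot"]);m=q.as_matrix();print("yaw",np.degrees(np.arctan2(m[1,0],m[0,0])),"tilt",np.degrees(np.arccos(-m[2,2])),np.round(m[:,2],4),np.round(s["joint_vel"],3))
# tester-frame position of green board / fin-top from fixed cameras
for n in("scene","side"):
    I=cv2.imread(f"pics/{n}6.png");C=arm.camera_params(n);hsv=cv2.cvtColor(I,cv2.COLOR_BGR2HSV)
    M=cv2.inRange(hsv,(45,60,30),(85,255,200));u=proj(C,np.append(o+R@[85,10],18)).astype(int)
    M2=np.zeros_like(M);M2[u[1]-30:u[1]+30,u[0]-40:u[0]+40]=M[u[1]-30:u[1]+30,u[0]-40:u[0]+40]
    ys,xs=np.nonzero(M2);print(n,u,len(xs));
    if len(xs):
        T=np.array([R.T@(onz(C,(x,y),18)[:2]-o) for x,y in zip(xs,ys)]);print(np.round(np.percentile(T,[2,50,98],axis=0),1).tolist())
E
```

```text
18.95 grip tester [42.  10.9] f tester [ -6.8 -13.5] 11.5 torque [-3.56  1.89 -0.28]
yaw 168.82154818591556 tilt 0.6405945043449573 [-0.0096 -0.0057 -0.9999] [-0.     0.002  0.002 -0.001  0.    -0.001]
scene [251 250] 82
[[55.4, -39.3], [85.8, 1.0], [124.8, 25.2]]
side [311 209] 61
[[-4.6, 3.2], [75.8, 21.6], [112.2, 226.6]]
```

Both stops are touched: the grip point is at tester (42, 10.9), matching the seat, with about 7 N and 13 N and the yaw square. I'll add a little push inward and hold.

Emit:
servo_tool:
  rows:
    - [[0, -1, 0, 0, 0, 0, 0], [0, -1, 0, 0, 0, 0, 0], [0, -1, 0, 0, 0, 0, 0], [0, -1, 0, 0, 0, 0, 0], [0, -1, 0, 0, 0, 0, 0], [0, -1, 0, 0, 0, 0, 0]]

```text
clock: 19.7
position: [680.2, -19.6, 40.3]
ee_rot: [0.097, 0.995, -0.003, -0.006]
contact_force: [-11.4, -10.9, 13.6]
gripper_width: 11.3
grasp_force: 61.3
```

```bash
python3 - <<'E'
from h import *
a=-.1927;o=np.array([637,-22.2]);R=np.array([[np.cos(a),-np.sin(a)],[np.sin(a),np.cos(a)]])
for k in range(4):
    s=arm.read_state();f=np.array(s["contact_force"]);P=np.array(s["position"])
    print(s["clock"],np.round(R.T@(P[:2]-o),1),np.round(R.T@f[:2],1),round(f[2],1),round(s["grasp_force"],1));arm.get_image("side")
# door check: grey top edge expected at 1.66 rad, compare scene pictures before/after in the door area
A,B=cv2.imread("pics/s5.png"),cv2.imread("pics/scene6.png");C=arm.camera_params("scene")
for t in[(-60,-85),(-120,-92),(-150,-95)]:
    u=np.round(proj(C,np.append(o+R@t,60))).astype(int);print(u,A[u[1],u[0]],B[u[1],u[0]])
E
```

```text
19.7 [41.9 10.8] [ -9.1 -12.9] 13.6 61.3
19.75 [41.9 10.9] [ -8. -12.] 12.8 61.3
19.8 [41.8 10.8] [ -8.1 -12.8] 12.5 61.3
19.85 [41.9 10.9] [ -8.7 -13. ] 13.3 61.3
[278 206] [75 81 72] [121 123 117]
[293 200] [135 139 130] [135 140 133]
[301 196] [76 78 74] [127 129 123]
```

The push is steady at about 8.5 N on the back stop and 13 N on the side, and the door area is still grey panel. Handing in.

```bash
python3 -c "
from bench import arm
print(arm.job_done())"
```

```text
the job is handed in; nothing more can be done
None
```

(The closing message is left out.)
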